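# Make the cable test set safe and open its terminal cover

## Task

Make the high-voltage cable test set safe and open it for connecting: first push the red mushroom on the yellow emergency-off box right down, so that it stays latched down. Then press the two orange catch buttons in front of the test set's yellow terminal cover down together, one under each fingertip, and keep both held fully down until the cover has swung well up; only then let go and move clear, so that the buttons come back up and the cover stands open. Do it all with the fingertips: grasp and lift nothing, do not pull at the cover, and leave the loose tools and parts where they are.

Things in the scene. Friction and masses are not known exactly. Their poses are not given: they have to be found in the camera images.
- emergency_off_top (a point): centre of the top of the red mushroom (40 mm across, slightly domed) on the yellow emergency-off box (72 x 72 x 50 mm, fixed to the bench); its top is 80 mm above the bench while up. The box stands to the left or the right of the test set; the grey box of the same size with a red and a green lamp lens is only a signal lamp
- emergency_off (a joint): travel of the red mushroom in m: 0 up, 0.008 fully down. It is pushed straight down, takes 7 to 8 N, and stays where it is left (it latches by friction, no spring)
- tester: cable test set: dark blue-grey case, 250 mm deep (x) x 290 mm wide (y) x 130 mm high, fixed to the bench; origin at the centre of its underside, its x axis points from its front (carrying handle, robot's side) to its back, y to its left, z up. Its flat light-grey deck is 130 mm above the bench. On the deck: the terminal cover on the right half, the two catch buttons in front of that cover, display and selector knob (up to 17 mm above the deck) on the left half
- catch_left_top (a point): centre of the top of the left orange catch button (25 mm across, round, its flat top 10 mm above the deck while up, 3 mm while down). The two buttons stand side by side along the test set's y axis, 60 mm between centres, 32 mm in front of the cover's front edge
- catch_right_top (a point): centre of the top of the right orange catch button, same as the left one
- catch_left (a joint): travel of the left catch button in m: 0 up, 0.007 fully down. Sprung: 1.2 N to start, 4 N fully down (so 8 N for both); it springs back when let go. Each button down past 4 mm draws its own bolt off the cover; the cover is held as long as either bolt is in
- catch_right (a joint): travel of the right catch button in m, same as the left one
- cover (a joint): angle of the terminal cover in rad: 0 shut (about 0.01 at rest against its bolts), 1.25 wide open. Hinged at its far edge, 100 mm long (x) x 112 mm wide, yellow frame with a clear window, its top 14 mm above the deck when shut. With both buttons down its spring lifts the front edge slowly, 0.45 rad after about 1.2 s, wide open after about 4.5 s. Its strikes have safety notches: a button let go before about 0.3 rad catches the cover again, part open
- cover_edge (a point): middle of the cover's front edge, on its top; it is shut at 14 mm above the deck and rises and swings back as the cover opens
- end_cap: bystander: loose brown insulating cap, 48 mm across, 32 mm high, standing at the back left of the test set's deck; origin at the centre of its underside
- socket: bystander: loose steel wrench socket, 28 mm across, 36 mm high, standing at the front left of the test set's deck; origin at the centre of its underside
- lug: bystander: loose aluminium cable lug, 92 mm long, 22 mm high, on the bench; origin under its middle
- solvent_tin: bystander: steel tin with paper label, 80 mm across, 130 mm high, on the bench; origin at the centre of its underside
- screwdriver: bystander: screwdriver with red handle, 200 mm long, lying on the bench; origin under it
- tape_roll: bystander: roll of black tape, 68 mm across, 19 mm high, lying flat on the bench; origin at the centre of its underside
- torque_wrench: bystander: digital torque wrench, about 370 mm long, lying along the right-hand side of the bench; origin under the middle of its length
Things that resemble listed ones, but are neither listed nor needed, are in the scene too. Leave any brown or turquoise look-alike of the part that bears emergency_off_top alone.

How it is judged:
On the way, in this order (a step that is already met when the one before it is completed fails the run):
1. the red emergency-off mushroom is pushed fully down (more than 6.5 mm) (value of joint emergency_off above 0.0065 m), for 0.2 s.
2. both catch buttons are down together (more than 4 mm each) under the fingers (value of joint each of catch_left, catch_right above 0.004 m and contact force between the fingers and catch_left above 0.3 N and contact force between the fingers and catch_right above 0.3 N), for 0.2 s.
3. both buttons are still down when the cover has risen past 0.45 rad (value of joint each of catch_left, catch_right above 0.004 m and value of joint cover above 0.45 rad), for 0.1 s.
At the end, for the whole second after the job is handed in: The red mushroom is latched down (more than 6.5 of 8 mm), the terminal cover stands open (more than 0.6 rad), both catch buttons are back up (within 1.5 mm), and no loose thing has been moved by more than 20 mm (value of joint emergency_off above 0.0065 m and value of joint cover above 0.6 rad and value of joint each of catch_left, catch_right below 0.0015 m); the robot touches nothing.
It fails at once if the terminal cover is opened (more than 0.06 rad) while the emergency-off is not latched down (value of joint cover above 0.06 rad and value of joint emergency_off below 0.006 m).
It fails at once if the cover is pulled or pushed with the fingers (more than 6 N) (contact force between the fingers and cover above 6 N).
It fails at once if a loose tool or part is moved or lifted by more than 20 mm (distance of any of end_cap, socket, lug, solvent_tin, screwdriver, tape_roll, torque_wrench from where it was at the start of the episode above 0.02 m).
It also fails if it takes over 54 s, if anything falls off the work surface, if the arm or the gripper's body presses on something with over 40 N, if the wrist force passes 120 N, or if a joint passes its speed limit or range.

## Robot

A 6-joint arm with a two-finger parallel gripper is mounted at the origin on the work surface. World frame = base frame: x ahead of the robot, y to its left, z up, the work surface at z = 0. Lengths are in m, angles in rad, forces in N, time in s.
With the tool pointing down it reaches from about 0.225 to 0.875 m from the base axis. Payload 3.4 kg.
Tool frame: the origin (TCP) lies on the centre line of the jaws, within the pads' length; the fingertips stand 11 mm ahead of it and the grasp point (between the pads) lies 8 mm behind it; z points along the fingers, y is the line along which they close (so a half turn about z gives the same grasp; the last joint's range is limited). The gripper opens to 85 mm and grips with 20 to 120 N. Pads are 22 mm wide; open, the fingers measure 114 mm over their backs; the gripper's body (76 mm by 85 mm) begins 54 mm behind the grasp point. The pads swing forward as they close: fully open they stand 13 mm farther back than shut.
Start: joints at [0.997, 0.276, 1.505, -0, 1.361, -0.121], TCP at [0.252, 0.517, 0.242] pointing down, gripper open.
Joint ranges: [-2.89, 2.89], [-0.75, 2.08], [0.22, 2.7], [-1.18, 4.32], [0.11, 2.71], [-2.7, 2.7]. Speed limits (rad/s): [2.57, 2.57, 3.14, 3.14, 3.14, 3.14].

## Interface

Orientations are given as a unit quaternion [w, x, y, z].
In Python, from rig import manip, eyes, job gives the robot as it stands.
- The arm moves only by the tool drive_tool, never from a script. Its argument "rows" is a list of rows, each a list of 3 entries, a list of its own where there are three numbers: the turn, a rotation vector about the world's x, y, z in rad, then the shift along the world's x, y, z in cm, then the finger opening in cm, from 0 to 8.54. A call has 1 to 8 rows; each row shifts and turns the commanded pose from where the row before left it; what a row does not reach is not made up. A row lasts 1/8 s, in which the tool goes at most 62.5 mm and 10.7 degrees, less where a joint would pass 70% of its speed; a pose out of reach is approached as far as the arm can. A call is refused whole if a number of a shift passes 6.25 or a number of a turn 0.188, either way. A call with a gripper value outside its range is refused whole. The fingers move at their own pace and stop on an object; "force" is the grip in N (left out, the last holds). Time passes only in rows, so rows that do not move let the fingers close. It gives the time, the measured TCP pose, the force, the opening and the grip force at its end, in the units of the state.
- manip.get_state(): the state, without advancing time (a new reading comes with each control period).
- eyes.get_image(name): name is "scene" or "top" or "wrist"; returns the picture (384x512x3 uint8, red, green, blue); there is no depth.
- eyes.get_calibration(name): a dict with "camera_matrix" (3x3 intrinsics, pixels), "view" (4x4, takes a point from world to camera coordinates). Camera axes: x right, y up, looking along -z (the intrinsics and any distortion apply to the point x, -y, -z); pixel columns grow to the right and rows downward; lengths in m; the calibration is good to about 2 mm. A picture is of the moment at which its call begins: read the wrist's pose just before it. get_calibration takes no time and is no camera call; for the wrist camera it gives the pose at the moment of the call.
- job.sign_off(): hands the job in; it is judged then, once.
The state is a dict: "clock": time; "qpos": joint angles; "qd": joint speeds; "effort": joint torques, N m; "position": TCP position; "ee_rot": TCP orientation; "contact_force": force on the tool from outside, world axes, zero at the start; "moment": the same for the moment, N m; "width": finger opening in m; "gripper_force": force on a finger pad.
Only numpy, scipy, OpenCV 4.12 (cv2) and the standard library are available. Lean on these libraries where they do the work, as an engineer would, in place of code of your own. Each camera call takes 0.05 s, during which the arm holds its last target. There are 200 camera calls.

## Working session

There is one attempt and no reset: what is moved stays moved. The work goes in short steps, Python scripts to look and compute and a tool call to move; the robot and the scene stay as the last step left them, time stands still between calls to the robot, and variables do not carry over. Pictures are saved under pics/ and viewed, at most 10 in all, crops included, and the job is handed in when it is done.

Besides the shell and the picture viewer there is one more tool, called after "Request:" by a JSON object that holds its "method" and its "body", one argument or row to a line. drive_tool: Moves the arm, as the interface text tells. Its arguments: {"type":"object","properties":{"rows":{"type":"array"},"force":{"type":"number"}},"required":["rows"]}

```bash
mkdir -p pics; cat > h.py <<'E'
import numpy as np, cv2
from rig import manip, eyes, job
def snap(n,f):
    c=eyes.get_calibration(n); im=eyes.get_image(n); cv2.imwrite(f'pics/{f}.png',im[:,:,::-1]); np.savez(f'pics/{f}.npz',K=c['camera_matrix'],V=c['view'],im=im); return im,c
def load(f):
    d=np.load(f'pics/{f}.npz'); return d['im'],d['K'],d['V']
def ray(K,V,uv,z):
    d=np.linalg.inv(K)@[uv[0],uv[1],1]; d=np.array([d[0],-d[1],-d[2]])
    R=V[:3,:3];o=-R.T@V[:3,3]; d=R.T@d
    return o+d*(z-o[2])/d[2]
E
python3 - <<'E'
from h import *
a,c=snap('top','top0'); b,d=snap('scene','scene0')
print({k:np.shape(v) for k,v in c.items()})
im=cv2.resize(a,(800,600),interpolation=cv2.INTER_CUBIC);cv2.imwrite('pics/top0b.png',im[:,:,::-1])
print(manip.get_state())
E
```

```text
{'camera_matrix': (3, 3), 'view': (4, 4)}
{'clock': 0.1, 'qpos': array([ 9.96998441e-01,  2.76528344e-01,  1.50596595e+00,  3.07783741e-05,
        1.36070501e+00, -1.20993437e-01]), 'qd': array([-0.0010234 , -0.00042455, -0.00172878, -0.00084119, -0.00095903,
        0.00037268]), 'effort': array([ 2.10289225e-03, -4.17698801e+01, -2.46405208e+01, -2.07029175e-04,
        5.84507347e-03, -5.73663527e-06]), 'position': array([0.25131131, 0.51669137, 0.24154431]), 'ee_rot': array([-2.87642162e-04,  2.24476089e-01,  9.74479266e-01, -7.50215232e-04]), 'contact_force': array([ 1.01775484,  0.33625137, -0.03961569]), 'moment': array([-0.0007978 , -0.03448748, -0.00438154]), 'gripper_force': 0.0, 'width': 0.08550059012080458}
```

View pics/top0b.png

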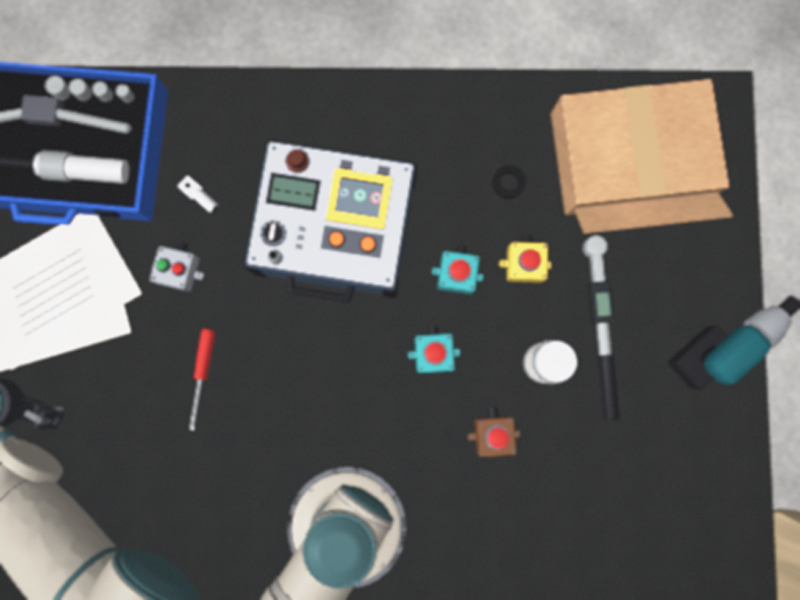

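View pics/scene0.png

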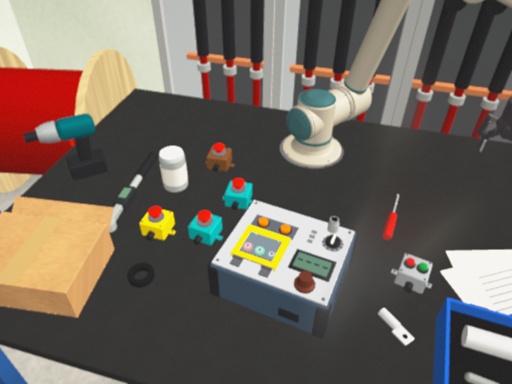

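The red mushrooms, in 800x600 top-picture pixels, are:
- (529,260) on a yellow box
- (460,270) and (434,352) on turquoise boxes
- (497,437) on a brown box

The yellow one fits the description, and it stands to the right of the test set. The signal lamp is at (175,268), and the orange buttons are at (336,238) and (368,243). Next I'll measure them and make the confirming crop.

```bash
python3 - <<'E'
from h import *
im,K,V=load('top0')
hsv=cv2.cvtColor(im,cv2.COLOR_RGB2HSV);H,S,Vv=cv2.split(hsv)
def blobs(m,mn=20):
    n,l,s,c=cv2.connectedComponentsWithStats(m.astype(np.uint8)); return [(s[i],c[i]) for i in range(1,n) if s[i][4]>=mn]
print('red')
for s,c in blobs(((H<4)|(H>174))&(S>150)&(Vv>130)): print(s,c.round(1),ray(K,V,c,.078)[:2].round(4))
print('orange')
for s,c in blobs((H>=6)&(H<=16)&(S>150)&(Vv>170)): print(s,c.round(1),ray(K,V,c,.14)[:2].round(4))
print('yellow')
for s,c in blobs((H>=22)&(H<=34)&(S>120)&(Vv>150)): print(s,c.round(1),ray(K,V,c,.144)[:2].round(4), ray(K,V,c,.05)[:2].round(4))
R=V[:3,:3];print('cam',-R.T@V[:3,3])
# deck outline
m=((S<40)&(Vv>150)).astype(np.uint8); m[:, :150]=0; m[:,270:]=0; m[190:]=0;m[:88]=0
cs=max(cv2.findContours(m,0,2)[0],key=cv2.contourArea); r=cv2.minAreaRect(cs);print(r,[ray(K,V,p,.13)[:2].round(3) for p in cv2.boxPoints(r)])
crop=cv2.resize(im[80:250,145:365],None,fx=3.5,fy=3.5,interpolation=cv2.INTER_CUBIC);cv2.imwrite('pics/crop1.png',crop[:,:,::-1])
im2,K2,V2=load('scene0');hsv=cv2.cvtColor(im2,cv2.COLOR_RGB2HSV);H,S,Vv=cv2.split(hsv)
print('scene red')
for s,c in blobs(((H<4)|(H>174))&(S>150)&(Vv>130)): print(s,c.round(1),ray(K2,V2,c,.075)[:2].round(4))
print('orange')
for s,c in blobs((H>=6)&(H<=16)&(S>150)&(Vv>170)): print(s,c.round(1),ray(K2,V2,c,.138)[:2].round(4))
E
```

```text
red
[334 161  11  11  92] [339.2 165.5] [ 0.5273 -0.3573]
[289 167  11  11  97] [294.  172.2] [ 0.5057 -0.2191]
[111 169   6   6  32] [113.5 171.5] [0.5033 0.3316]
[124 211  13  32 252] [129.7 226. ] [0.3379 0.2762]
[273 220  11  12 102] [278.2 225.3] [ 0.3433 -0.1712]
[313 274  13  13 120] [318.7 280.1] [ 0.1814 -0.2923]
orange
[211 149   9   8  58] [214.9 152.5] [0.553  0.0186]
[231 152   9   9  59] [235.  155.6] [ 0.5441 -0.0406]
yellow
[210 108  40  38 451] [229.2 127.4] [ 0.6276 -0.0228] [ 0.6504 -0.0183]
[320 155  33  25 472] [336.2 167.6] [ 0.5104 -0.3366] [ 0.5253 -0.3532]
cam [ 0.28860853 -0.08953069  1.54456906]
((210.6302490234375, 136.69680786132812), (95.48245239257812, 80.35572814941406), 9.211027145385742) [array([0.505, 0.189]), array([0.746, 0.157]), array([ 0.701, -0.126]), array([ 0.462, -0.089])]
scene red
[201  57   6   6  32] [203.5  59.8] [-0.4512 -0.5888]
[227  60   6   7  34] [229.7  63.3] [-0.4492 -0.4603]
[254  64   6   6  31] [256.5  66.5] [-0.4508 -0.334 ]
[   0   68   82   96 5802] [ 34.1 110.4] [ 0.1577 -1.0387]
[306  71   6   6  28] [308.9  73.7] [-0.4
[... 879 characters left out ...]

[188  53  11   6  49] [192.6  55.8] [-0.3428 -0.5923]
[207  54  18   9 117] [215.4  58.3] [-0.3462 -0.4886]
[233  58  19   9 123] [242.1  61.6] [-0.3466 -0.3692]
[291  65  14   8  85] [297.7  68.7] [-0.3458 -0.1296]
[313  67  21  10 142] [323.2  71.7] [-0.3475 -0.0241]
[342  71   6   7  26] [344.6  74.1] [-0.3499  0.062 ]
[372  75  18   8 108] [380.3  78.8] [-0.3481  0.203 ]
[414  80   8   7  31] [417.6  82.1] [-0.3604  0.3451]
[431  82  24  10 167] [443.2  86.6] [-0.3487  0.4395]
[463  86  26  10 177] [476.5  90.8] [-0.3484  0.5593]
[497  91  15   8  70] [504.5  94.4] [-0.3478  0.6571]
[258 218  11   8  25] [263.  222.8] [ 0.5542 -0.0379]
[280 225  11   9  24] [284.2 230. ] [0.5637 0.0188]
```

View pics/crop1.png

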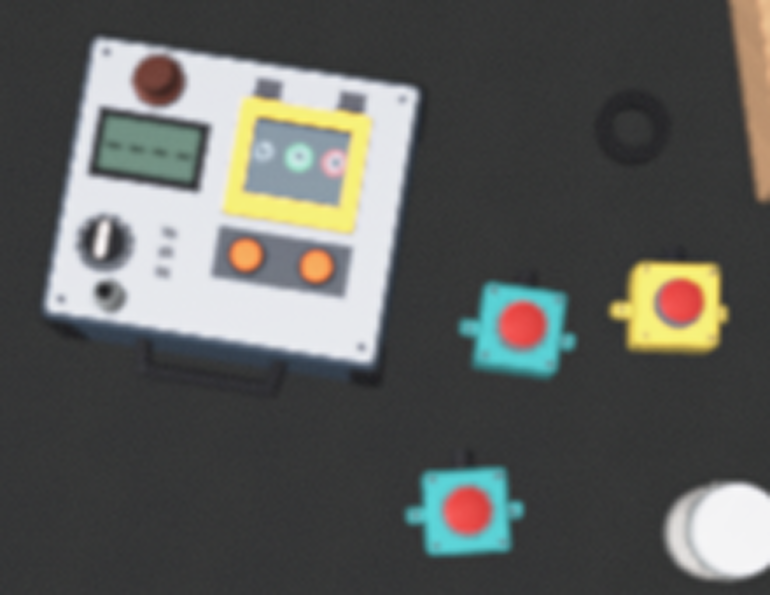

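The crop confirms it: the mushroom at crop pixel (680,302) sits on the yellow box. The other two in view are on turquoise boxes. I'll move over the test set, turning the fingers into line with the buttons on the way.

Request:
{"method": "drive_tool", "body": {
  "rows": [
    [[0, 0, 0.025], [2.1, -4.4, 0.5], 4.8],
    [[0, 0, 0.025], [2.1, -4.4, 0.5], 4.8],
    [[0, 0, 0.025], [2.1, -4.4, 0.5], 4.8],
    [[0, 0, 0.025], [2.1, -4.4, 0.5], 4.8],
    [[0, 0, 0.025], [2.1, -4.4, 0.5], 4.8],
    [[0, 0, 0.025], [2.1, -4.4, 0.5], 4.8],
    [[0, 0, 0.025], [2.1, -4.4, 0.5], 4.8],
    [[0, 0, 0.025], [2.1, -4.4, 0.5], 4.8]
  ]
}}

```text
clock: 1.1
position: [0.4198, 0.1636, 0.2822]
ee_rot: [-0.0, 0.126, 0.992, 0.0]
contact_force: [-0.5, 0.5, -0.2]
width: 0.0482
gripper_force: 0.0
```

Request:
{"method": "drive_tool", "body": {
  "rows": [
    [[0, 0, 0.025], [2.1, -4.4, 0.5], 4.8],
    [[0, 0, 0.025], [2.1, -4.4, 0.5], 4.8],
    [[0, 0, 0.025], [2.1, -4.4, 0.5], 4.8],
    [[0, 0, 0.025], [2.1, -4.4, 0.5], 4.8],
    [[0, 0, 0], [0, 0, 0], 4.8],
    [[0, 0, 0], [0, 0, 0], 4.8]
  ]
}}

```text
clock: 1.85
position: [0.503, -0.0107, 0.3018]
ee_rot: [-0.001, 0.077, 0.997, 0.0]
contact_force: [-0.1, -0.1, 0.2]
width: 0.0482
gripper_force: 0.0
```

```bash
python3 - <<'E'
from h import *
from scipy.spatial.transform import Rotation as Ro
s=manip.get_state();im,c=snap('wrist','w1');K,V=c['camera_matrix'],c['view']
print(s['position'],s['width'],s['qpos'].round(2)); print(Ro.from_quat(s['ee_rot'],scalar_first=True).as_matrix().round(3))
R=V[:3,:3];print('cam',-R.T@V[:3,3])
H,S,Vv=cv2.split(cv2.cvtColor(im,cv2.COLOR_RGB2HSV))
n,l,st,ce=cv2.connectedComponentsWithStats(((H>=6)&(H<=17)&(S>140)&(Vv>150)).astype(np.uint8))
for i in range(1,n):
    if st[i][4]>80: print(st[i],ce[i].round(1),ray(K,V,ce[i],.14)[:2].round(4))
E
```

```text
[ 0.50299551 -0.01065167  0.3017527 ] 0.04815414991875948 [-0.16  0.14  1.54  0.    1.47 -1.58]
[[-0.988  0.153 -0.002]
 [ 0.153  0.988  0.001]
 [ 0.002  0.001 -1.   ]]
cam [0.42534185 0.00092813 0.43218661]
[   0  268   47  100 1667] [ 15.7 317.3] [ 0.6317 -0.3204]
```

View pics/w1.png

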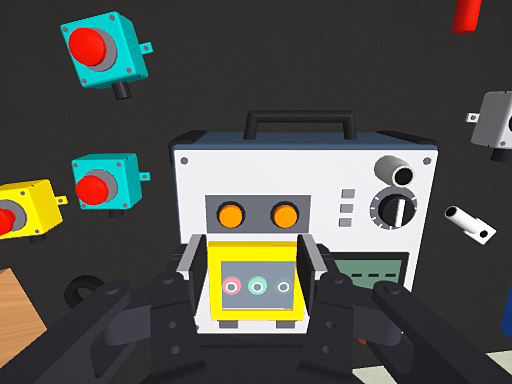

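The wrist view shows the buttons at (231,216) and (286,216), with the fingertips at (198,240) and (305,240). The camera is on the robot's side of the gripper, away from the cover.

```bash
python3 - <<'E'
from h import *
im,K,V=load('w1')
H,S,Vv=cv2.split(cv2.cvtColor(im,cv2.COLOR_RGB2HSV)); print(H[216,231],S[216,231],Vv[216,231],im[240,198],im[5:,:][235,305])
m=((H>=13)&(H<=21)&(S>200)&(Vv>180)).astype(np.uint8);m[:190]=0;m[240:]=0;m[:,:200]=0;m[:,320:]=0
n,l,st,ce=cv2.connectedComponentsWithStats(m)
for i in range(1,n):
    if st[i][4]>80: print(st[i],ce[i].round(1),ray(K,V,ce[i],.138)[:2].round(4))
H0=((H<4)|(H>174))&(S>150)&(Vv>130)
n,l,st,ce=cv2.connectedComponentsWithStats(H0.astype(np.uint8))
for i in range(1,n):
    if st[i][4]>80: print(st[i],ce[i].round(1),ray(K,V,ce[i],.075)[:2].round(4))
# fingertip planes: cam coords of pixels at tip height 
for uv in [(186,238),(205,238),(297,236),(315,236)]: print(uv,ray(K,V,uv,.2908)[:2].round(4))
E
```

```text
19 255 255 [162 161 164] [164 162 167]
[219 205  23  23 403] [230.3 215.9] [ 0.542  -0.0401]
[274 205  23  23 395] [285.  216.1] [0.5514 0.0186]
[455   0  26  32 654] [467.4  15. ] [0.3763 0.2447]
[  68   27   39   39 1139] [87.1 46. ] [ 0.3426 -0.1702]
[ 76 175  33  30 758] [ 91.7 189.9] [ 0.5042 -0.2178]
[  0 208  16  27 326] [  6.1 220.4] [ 0.5276 -0.3431]
(186, 238) [ 0.4903 -0.0444]
(205, 238) [ 0.4919 -0.0344]
(297, 236) [0.4983 0.0144]
(315, 236) [0.4997 0.0239]
```

Request:
{"method": "drive_tool", "body": {
  "rows": [
    [[0, 0, 0], [0.4, -5, -1], 0],
    [[0, 0, 0], [0.4, -5, -1], 0],
    [[0, 0, 0], [0.4, -5, -1], 0],
    [[0, 0, 0], [0.4, -5, -1], 0],
    [[0, 0, 0], [0.4, -5, -1], 0],
    [[0, 0, 0], [0.3, -5, -1], 0],
    [[0, 0, 0], [0.2, -4.6, -1], 0],
    [[0, 0, 0], [0, 0, -4], 0]
  ]
}}

```text
clock: 2.9
position: [0.5304, -0.3601, 0.1936]
ee_rot: [0.003, 0.077, 0.997, -0.002]
contact_force: [0.7, 0.7, -1.0]
width: 0.0003
gripper_force: 0.0
```

Request:
{"method": "drive_tool", "body": {
  "rows": [
    [[0, 0, 0], [0, 0, -4.2], 0],
    [[0, 0, 0], [0, 0, -2.5], 0],
    [[0, 0, 0], [0, 0, 0], 0],
    [[0, 0, 0], [0, 0, 0], 0]
  ]
}}

```text
clock: 3.4
position: [0.5296, -0.3565, 0.1266]
ee_rot: [0.001, 0.076, 0.997, -0.0]
contact_force: [0.3, 0.7, 0.5]
width: -0.0003
gripper_force: 0.0
```

```bash
python3 - <<'E'
from h import *
s=manip.get_state();im,c=snap('wrist','w2');print(s['position'],s['contact_force'],s['width'])
E
```

```text
[ 0.52956184 -0.35650773  0.12661962] [0.34992755 0.7241602  0.50721084] -0.00029677435167055463
```

View pics/w2.png

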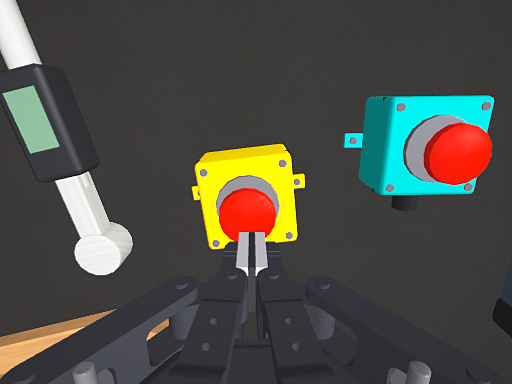

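The wrist view shows the closed fingertips at (252,235), above the red mushroom at (247,215) on the yellow box. I'll push down now.

Request:
{"method": "drive_tool", "body": {
  "rows": [
    [[0, 0, 0], [-0.1, 0, -2.5], 0],
    [[0, 0, 0], [0, 0, -1], 0],
    [[0, 0, 0], [0, 0, -0.3], 0],
    [[0, 0, 0], [0, 0, -0.3], 0],
    [[0, 0, 0], [0, 0, -0.2], 0],
    [[0, 0, 0], [0, 0, 0], 0],
    [[0, 0, 0], [0, 0, 0], 0]
  ]
}}

```text
clock: 4.32
position: [0.5277, -0.3568, 0.0843]
ee_rot: [0.0, 0.076, 0.997, -0.0]
contact_force: [-1.8, 1.9, 5.0]
width: -0.0001
gripper_force: 2.5
```

Request:
{"method": "drive_tool", "body": {
  "rows": [
    [[0, 0, 0], [0, 0, -0.2], 0],
    [[0, 0, 0], [0, 0, -0.1], 0],
    [[0, 0, 0], [0, 0, 0], 0],
    [[0, 0, 0], [0, 0, 0], 0]
  ]
}}

```text
clock: 4.82
position: [0.5277, -0.3568, 0.0827]
ee_rot: [0.001, 0.076, 0.997, -0.0]
contact_force: [-3.5, 3.1, 12.4]
width: -0.0002
gripper_force: 6.0
```

Request:
{"method": "drive_tool", "body": {
  "rows": [
    [[0, 0, 0], [0, 0, -0.2], 0],
    [[0, 0, 0], [0, 0, 0], 0],
    [[0, 0, 0], [0, 0, 0], 0],
    [[0, 0, 0], [0, 0, 0], 0]
  ]
}}

```text
clock: 5.32
position: [0.5277, -0.3568, 0.0826]
ee_rot: [0.001, 0.076, 0.997, -0.001]
contact_force: [-5.0, 4.5, 20.5]
width: -0.0
gripper_force: 10.4
```

The force rises with no further travel, so the mushroom is on its stop. I'll retreat and go above the buttons.

Request:
{"method": "drive_tool", "body": {
  "rows": [
    [[0, 0, 0], [0, 0, 4], 0],
    [[0, 0, 0], [0, 0, 5.5], 0],
    [[0, 0, 0], [0, 0, 5.5], 4.8],
    [[0, 0, 0], [0.2, 4.6, 2], 4.8],
    [[0, 0, 0], [0.2, 5, 0], 4.8],
    [[0, 0, 0], [0.2, 5, 0], 4.8],
    [[0, 0, 0], [0.3, 5, 0], 4.8],
    [[0, 0, 0], [0.3, 5, 0], 4.8]
  ]
}}

```text
clock: 6.32
position: [0.5399, -0.1094, 0.2486]
ee_rot: [0.001, 0.076, 0.997, -0.0]
contact_force: [0.2, -1.0, 0.2]
width: 0.0481
gripper_force: 0.0
```

Request:
{"method": "drive_tool", "body": {
  "rows": [
    [[0, 0, 0], [0.3, 5, 0], 4.8],
    [[0, 0, 0], [0.2, 5, -1], 4.8],
    [[0, 0, 0], [0, 0, -4], 4.8],
    [[0, 0, 0], [0, 0, -2], 4.8],
    [[0, 0, 0], [0, 0, 0], 4.8],
    [[0, 0, 0], [0, 0, 0], 4.8]
  ]
}}

```text
clock: 7.08
position: [0.5456, -0.0112, 0.1788]
ee_rot: [0.001, 0.076, 0.997, -0.0]
contact_force: [0.1, 0.3, -0.1]
width: 0.048
gripper_force: 0.0
```

```bash
python3 - <<'E'
from h import *
s=manip.get_state();im,c=snap('wrist','w3');print(s['position'],s['contact_force'],s['width'],s['ee_rot'])
im,c=snap('scene','s3')
cr=cv2.resize(im[170:330,110:380],None,fx=2.9,fy=2.9,interpolation=cv2.INTER_CUBIC);cv2.imwrite('pics/s3c.png',cr[:,:,::-1])
E
```

```text
[ 0.54555391 -0.01117526  0.17876743] [ 0.05133206  0.27752149 -0.09287512] 0.04795917348066754 [ 1.31797168e-03  7.64305446e-02  9.97074036e-01 -4.50382220e-05]
```

View pics/w3.png

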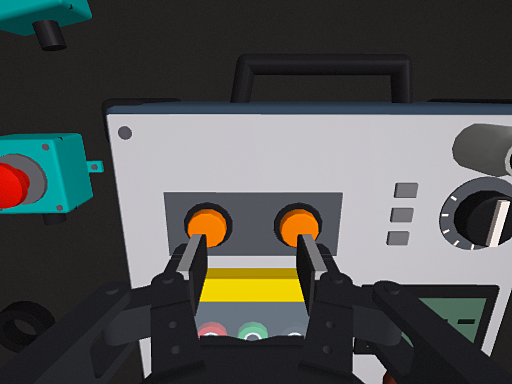

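View pics/s3c.png

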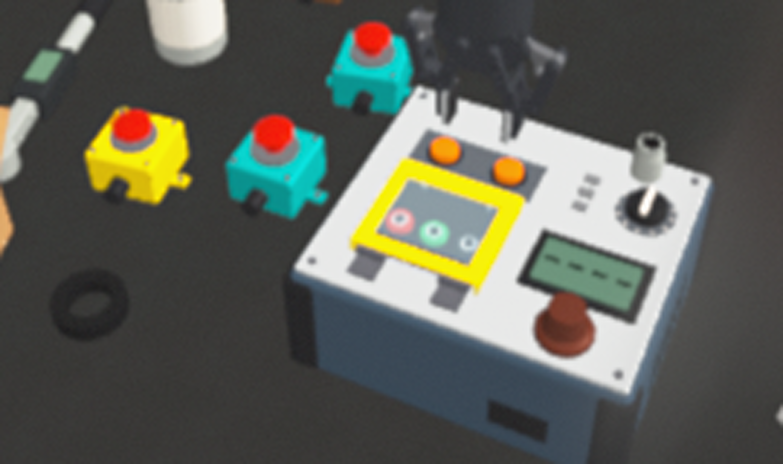

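The scene view shows the yellow box's mushroom seated lower than the turquoise ones. In the wrist view the fingertips (inner faces at 206 and 298) line up with the buttons at (208,228) and (298,228). Pressing now.

Request:
{"method": "drive_tool", "body": {
  "rows": [
    [[0, 0, 0], [0, 0, -2], 5.2],
    [[0, 0, 0], [0, 0, -0.8], 5.2],
    [[0, 0, 0], [0, 0, -0.4], 5.2],
    [[0, 0, 0], [0, 0, -0.4], 5.2],
    [[0, 0, 0], [0, 0, -0.2], 5.2],
    [[0, 0, 0], [0, 0, 0], 5.2],
    [[0, 0, 0], [0, 0, 0], 5.2]
  ]
}}

```text
clock: 8.05
position: [0.5445, -0.0111, 0.1409]
ee_rot: [0.0, 0.076, 0.997, -0.0]
contact_force: [-4.1, 0.1, 7.7]
width: 0.0521
gripper_force: 3.7
```

Request:
{"method": "drive_tool", "body": {
  "rows": [
    [[0, 0, 0], [0, 0, -0.3], 5.2],
    [[0, 0, 0], [0, 0, -0.2], 5.2],
    [[0, 0, 0], [0, 0, 0], 5.2],
    [[0, 0, 0], [0, 0, 0], 5.2],
    [[0, 0, 0], [0, 0, 0], 5.2],
    [[0, 0, 0], [0, 0, 0], 5.2],
    [[0, 0, 0], [0, 0, 0], 5.2],
    [[0, 0, 0], [0, 0, 0], 5.2]
  ]
}}

```text
clock: 9.05
position: [0.5445, -0.0111, 0.1404]
ee_rot: [0.002, 0.076, 0.997, -0.0]
contact_force: [-10.8, 0.4, 32.4]
width: 0.052
gripper_force: 16.1
```

```bash
python3 - <<'E'
from h import *
s=manip.get_state();print(s['position'],s['contact_force'])
im,c=snap('scene','s4')
cr=cv2.resize(im[140:330,150:380],None,fx=3.1,fy=3.1,interpolation=cv2.INTER_CUBIC);cv2.imwrite('pics/s4c.png',cr[:,:,::-1])
E
```

```text
[ 0.54452757 -0.01110219  0.14035014] [-10.75414424   0.37046891  32.41695492]
```

View pics/s4c.png

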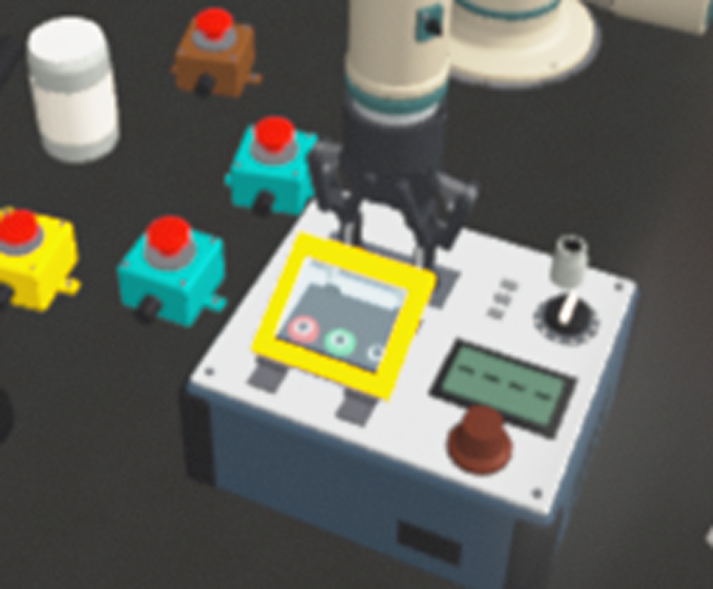

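The cover is rising while both buttons are held. I'll keep holding until it is wide open.

Request:
{"method": "drive_tool", "body": {
  "rows": [
    [[0, 0, 0], [0, 0, 0.1], 5.2],
    [[0, 0, 0], [0, 0, 0], 5.2],
    [[0, 0, 0], [0, 0, 0], 5.2],
    [[0, 0, 0], [0, 0, 0], 5.2],
    [[0, 0, 0], [0, 0, 0], 5.2],
    [[0, 0, 0], [0, 0, 0], 5.2],
    [[0, 0, 0], [0, 0, 0], 5.2],
    [[0, 0, 0], [0, 0, 0], 5.2]
  ]
}}

```text
clock: 10.1
position: [0.5445, -0.0111, 0.1404]
ee_rot: [0.001, 0.076, 0.997, -0.0]
contact_force: [-8.5, 0.3, 26.1]
width: 0.0524
gripper_force: 13.5
```

Request:
{"method": "drive_tool", "body": {
  "rows": [
    [[0, 0, 0], [0, 0, 0], 5.2],
    [[0, 0, 0], [0, 0, 0], 5.2],
    [[0, 0, 0], [0, 0, 0], 5.2],
    [[0, 0, 0], [0, 0, 0], 5.2],
    [[0, 0, 0], [0, 0, 0], 5.2],
    [[0, 0, 0], [0, 0, 0], 5.2],
    [[0, 0, 0], [0, 0, 0], 5.2],
    [[0, 0, 0], [0, 0, 0], 5.2]
  ]
}}

```text
clock: 11.1
position: [0.5445, -0.0111, 0.1404]
ee_rot: [0.001, 0.076, 0.997, -0.0]
contact_force: [-8.9, -0.3, 27.5]
width: 0.0514
gripper_force: 13.5
```

Request:
{"method": "drive_tool", "body": {
  "rows": [
    [[0, 0, 0], [0, 0, 0], 5.2],
    [[0, 0, 0], [0, 0, 0], 5.2],
    [[0, 0, 0], [0, 0, 0], 5.2],
    [[0, 0, 0], [0, 0, 0], 5.2],
    [[0, 0, 0], [0, 0, 0], 5.2],
    [[0, 0, 0], [0, 0, 0], 5.2],
    [[0, 0, 0], [0, 0, 0], 5.2],
    [[0, 0, 0], [0, 0, 0], 5.2]
  ]
}}

```text
clock: 12.1
position: [0.5445, -0.0111, 0.1404]
ee_rot: [0.001, 0.076, 0.997, -0.0]
contact_force: [-9.2, 0.5, 27.4]
width: 0.052
gripper_force: 13.5
```

Request:
{"method": "drive_tool", "body": {
  "rows": [
    [[0, 0, 0], [0, 0, 0], 5.2],
    [[0, 0, 0], [0, 0, 0], 5.2],
    [[0, 0, 0], [0, 0, 0], 5.2],
    [[0, 0, 0], [0, 0, 0], 5.2],
    [[0, 0, 0], [0, 0, 0], 5.2],
    [[0, 0, 0], [0, 0, 0], 5.2],
    [[0, 0, 0], [0, 0, 0], 5.2],
    [[0, 0, 0], [0, 0, 0], 5.2]
  ]
}}

```text
clock: 13.1
position: [0.5445, -0.0111, 0.1404]
ee_rot: [0.001, 0.076, 0.997, -0.0]
contact_force: [-9.0, 0.2, 26.6]
width: 0.0518
gripper_force: 13.5
```

```bash
python3 - <<'E'
from h import *
s=manip.get_state();print(s['position'],s['contact_force'])
im,c=snap('scene','s5')
cr=cv2.resize(im[140:330,150:380],None,fx=3.1,fy=3.1,interpolation=cv2.INTER_CUBIC);cv2.imwrite('pics/s5c.png',cr[:,:,::-1])
E
```

```text
[ 0.54452817 -0.01108223  0.14040507] [-9.04017446  0.17437186 26.62123253]
```

View pics/s5c.png

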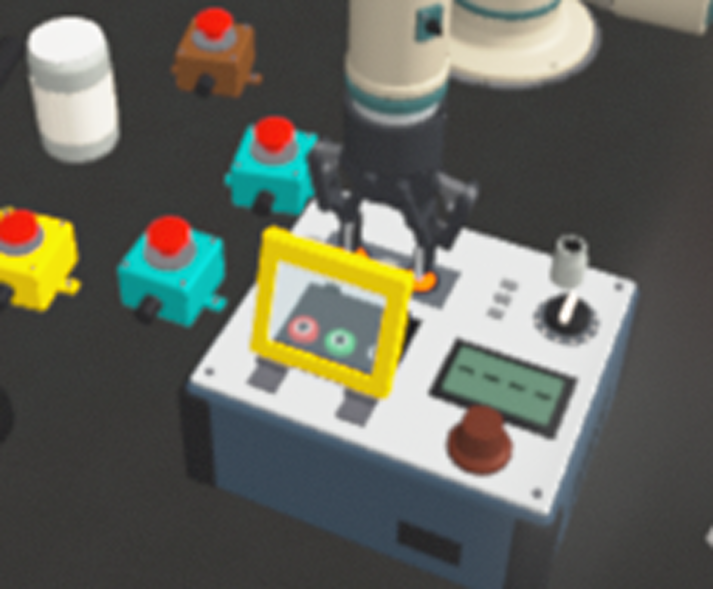

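The cover stands wide open and both orange buttons are still down under the fingertips. I'll let go straight up and then back away toward the robot.

Request:
{"method": "drive_tool", "body": {
  "rows": [
    [[0, 0, 0], [0, 0, 1.5], 5.2],
    [[0, 0, 0], [-0.5, 0, 2], 5.2],
    [[0, 0, 0], [-2, 0, 3], 5.2],
    [[0, 0, 0], [-3, 0, 4], 5.2],
    [[0, 0, 0], [-4, 0, 3], 5.2],
    [[0, 0, 0], [-3, 0, 0], 5.2],
    [[0, 0, 0], [0, 0, 0], 5.2],
    [[0, 0, 0], [0, 0, 0], 5.2]
  ]
}}

```text
clock: 14.15
position: [0.4205, -0.0111, 0.2706]
ee_rot: [0.001, 0.076, 0.997, 0.0]
contact_force: [1.1, 0.1, -0.0]
width: 0.0519
gripper_force: 0.0
```

```bash
python3 - <<'E'
from h import *
s=manip.get_state();print(s['position'],s['contact_force'])
im,c=snap('scene','s6')
cr=cv2.resize(im[140:330,130:380],None,fx=3.1,fy=3.1,interpolation=cv2.INTER_CUBIC);cv2.imwrite('pics/s6c.png',cr[:,:,::-1])
E
```

```text
[ 0.42049104 -0.01105765  0.27063268] [ 1.09713471  0.08126436 -0.031531  ]
```

View pics/s6c.png

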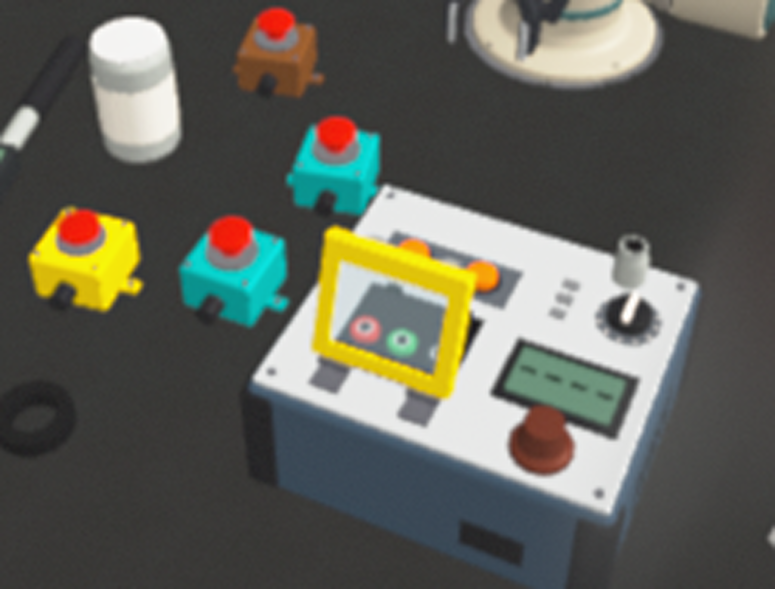

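The cover stands open, the buttons are back up at (415,250) and (483,275), and the red mushroom is down at (80,230). The arm is clear, so I'm handing in.

```bash
python3 -c "
from rig import job
print(job.sign_off())"
```

```text
the job is handed in; nothing more can be done
None
```

The job is handed in, but sign-off returned no verdict; in the last picture the emergency-off is latched down, the cover stands wide open, both catch buttons are back up and the arm is clear.

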